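Take the tight lamp unit out of the chart projector

TASK

The eye-chart projector's lamp has to come out: slide the green heat glass in front of it straight up out of its guides and stand it upright, right down in any slot of the wooden rack. Then take the lamp unit by its black grip and rock it side to side out of its tight socket, no straight pull: one end up about 5 mm while the other stays home, then the other end up level with it while the contacts are still in the socket, and so on until it is free. Finish while still holding it, upright and still, straight above the socket with its contacts about a centimetre clear, and leave the cover, carton, screwdriver and occluder alone.

Things in the scene. Friction and masses are not known exactly. Their poses are not given: they have to be found in the camera images.
- projector: fixed cream chart projector, lamp cover off, 305 x 150 mm, standing on the table. Origin on the table surface straight below the middle of the lamp socket; x along the optical axis to the lens (body from x = -80 to 150 mm, lens barrel on to 224), y to its left, z up. The chart-disc housing starts at x = 50 mm, 105 mm high; behind the lamp nothing is higher than 90 mm
- lamp_socket (a point): middle of the top face of the white ceramic socket, 62 mm above the table, axes as the projector's; 66 mm long along y. Two wells at y = +20 and -20 mm each grip one blade of the lamp unit between a fixed wall and a sprung jaw with about 15 N of friction (a straight pull takes about 30 N). Along y a well leaves 2.5 mm either side of the blade, so the unit can rock
- glass_guides (a point): middle of the floor, 62 mm above the table, on which the heat glass stands between two upright slotted aluminium channels, 28 mm ahead of the socket's middle. Channel tops are 102 mm above the table, outer faces at y = +-36 mm; about 1.5 mm of play. Axes as the projector's
- glass_center (a point): centre of the heat glass: green glass in a thin steel frame, 6 mm thick (its x), 60 mm wide (y), 86 mm tall (z), 60 g. It starts upright in the guides, centre 105 mm above the table, axes as the projector's, 46 mm standing clear of the guides. Grip it by its two side edges, 60 mm apart (fingers closing along its y), about 27 mm above the centre
- lamp_grip (a point): the point to hold on the lamp unit (120 g), in the black grip on its top: 14 mm thick (lamp's x), 30 mm wide (y), 32 mm tall. 10 mm below the grip's top, 22 mm above the lamp housing (28 x 46 mm), 74 mm above the base's underside, 136 mm above the table at the start. Axes as the projector's. Fingers close along x; the front one has room only with the heat glass out
- lamp_end_a (a point): end of the lamp base on the projector's +y side: a point on the base's underside, 30 mm from its middle; 62 mm above the table when home. Two copper blades reach 16 mm down from the underside into the wells, so they are out when both ends are over 78 mm above the table. The unit rocks about its x axis, one end up and then the other
- lamp_end_b (a point): the same at the -y end of the lamp base, 60 mm from lamp_end_a
- rack: fixed wooden rack, 110 mm (its x) x 84 mm (y) x 34 mm tall, origin at the centre of its underside. Three slots at x = -32, 0 and +32 mm, each 12 mm wide (x), 68 mm long (y), 26 mm deep (floor 8 mm above the table); all empty. The glass stands in one with its thickness along the rack's x
- cover: loose cream lamp cover, 130 x 150 x 74 mm, open side down; origin at the centre of its underside; to be left alone
- carton: small cardboard lamp carton, 70 x 55 x 85 mm; origin at the centre of its underside; to be left alone
- screwdriver: screwdriver lying flat; to be left alone
- occluder: flat black hand occluder, 6 mm thick, about 175 mm long; to be left alone

How it is judged:
By the outcome, as a careful person would: the job done as asked, in the order asked, and still so for the second after the job is handed in, while the arm keeps its last pose, push and grip.
It also fails if it takes over 54 s, if anything falls off the work surface, if the arm or the gripper's body presses on something with over 40 N, if the wrist force passes 120 N, or if a joint passes its speed limit or range.

ROBOT

A 7-joint arm with a two-finger parallel gripper is mounted at the origin on the work surface. World frame = base frame: x ahead of the robot, y to its left, z up, the work surface at z = 0. Lengths are in m, angles in rad, forces in N, time in s.
With the tool pointing down it reaches from about 0.425 to 0.875 m from the base axis. Payload 9.9 kg.
Tool frame: the origin (TCP) lies midway between the tips of the shut fingers; the grasp point (between the pads) lies 19 mm behind it; x points along the fingers, y is the direction in which the jaws open and shut, and the axes are right-handed (so a half turn about x gives the same grasp; the last joint's range is limited). The gripper opens to 85 mm and grips with 20 to 120 N. Pads are 22 mm wide; open, the fingers measure 114 mm over their backs; the gripper's body (76 mm by 85 mm) begins 54 mm behind the grasp point. The pads swing forward as they close: fully open they stand 13 mm farther back than shut.
Start: joints at [-1.185, 0.576, 0.025, 1.437, -0.015, 1.129, -0.057], TCP at [0.306, 0.602, 0.231] pointing down, gripper open.
Joint ranges: [-2.76, 2.76], [-0.34, 2.15], [-1.52, 1.57], [0.19, 2.46], [-1.09, 4.23], [0.17, 1.99], [-2.82, 2.82]. Speed limits (rad/s): [2.22, 2.22, 3.01, 3.01, 3.14, 3.14, 3.14].

INTERFACE

Orientations are given as a rotation vector (axis times angle).
In Python, from station import ctrl, eyes, job gives the robot as it stands.
- The arm moves only by the shell command python3 -m crank 'ROWS' [OPENING]. ROWS is JSON, a list of rows, each a list of 6 numbers: the shift along the tool's x, y, z in units of 40 mm (1.0 is 40 mm), then the turn, a rotation vector about the tool's x, y, z in units of 6 degrees (1.0 is 6 degrees). In form: [[x, y, z, ax, ay, az], ...]. A call has 1 to 12 rows; each row is the pose to reach, as a shift and turn from the pose measured when the call began, along the tool's axes at that moment; what a row does not reach only later rows make up. A row lasts 1/8 s, in which the tool goes at most 62.5 mm and 10.7 degrees, less where a joint would pass 70% of its speed; a pose out of reach is approached as far as the arm can. A call with a gripper value outside its range is refused whole. OPENING is the closure, from -1 (fully open) to 1 (shut), set as the call begins (- or left out, the last holds). The fingers move at their own pace and stop on an object; the grip force is fixed at half the most. Time passes only in rows, so rows that repeat a pose let the fingers close. It gives the time, the measured TCP pose, the force and the opening at its end, in the units of the state.
- ctrl.observe(): the state, without advancing time (a new reading comes with each control period).
- eyes.get_image(name): name is "side" or "top" or "wrist"; returns the picture (384x512x3 uint8, red, green, blue); there is no depth.
- eyes.camera_params(name): a dict with "vertical_fov" (degrees; the focal length in pixels is half the picture's height over the tangent of half this angle, whatever the lens; pixels are square), "cx", "cy" (the principal point, pixels), "D" ([k1, k2, p1, p2, k3] as OpenCV has them; the pictures are not rectified), "origin" and "attitude" of the camera in the world; the wrist camera has in their place "T_tool_cam" (4x4, takes a point from camera to tool coordinates, whose origin is the TCP and whose axes are the tool frame's). Camera axes: x right, y down, z forward; pixel columns grow to the right and rows downward; lengths in m; the calibration is good to about 2 mm. A picture is of the moment at which its call begins: read the wrist's pose just before it. camera_params takes no time and is no camera call.
- job.close_job(): hands the job in, once; it reports no verdict.
The state is a dict: "clock": time; "joint_positions": joint angles; "joint_velocities": joint speeds; "joint_efforts": joint torques, N m; "position": TCP position; "orientation": TCP orientation; "contact_force": force on the tool from outside, world axes, zero at the start; "ft_torque": the same for the moment, N m; "finger_gap": finger opening in m.
Only numpy, scipy, OpenCV 4.12 (cv2) and the standard library are available. Lean on these libraries where they do the work, as an engineer would, in place of code of your own. Each camera call takes 0.05 s, during which the arm holds its last target. There are 200 camera calls.

## Working session

There is one attempt and no reset: what is moved stays moved. The work goes in short steps, Python scripts to look and compute and a shell command to move; the robot and the scene stay as the last step left them, time stands still between calls to the robot, and variables do not carry over. Pictures are saved under pics/ and viewed, on a budget of 10 in all, crops included, one or two more only if the job needs it, and the job is handed in when it is done.

```bash
mkdir -p pics; ls; python3 - <<'E'
from station import ctrl, eyes, job
import cv2
s=ctrl.observe(); print(s)
for n in ("side","top"):
    p=eyes.camera_params(n); print(n,p)
    cv2.imwrite(f"pics/{n}0.png",cv2.resize(eyes.get_image(n)[:,:,::-1],(800,600),interpolation=cv2.INTER_CUBIC))
print(eyes.camera_params("wrist"))
E
```

```text
pics
{'clock': 0.0, 'joint_positions': array([-1.18479533,  0.5765241 ,  0.02484159,  1.43789524, -0.01496533,
        1.12901324, -0.05650509]), 'joint_velocities': array([ 0.00022791,  0.00043091,  0.00096619, -0.00110588,  0.00198246,
        0.00015124,  0.00074995]), 'joint_efforts': array([-4.32302113e-04, -7.65767741e+01,  2.25136377e+00, -2.85985565e+01,
        1.55143737e-02,  1.24224686e-02, -4.43020826e-05]), 'position': array([0.30537793, 0.60146563, 0.23045251]), 'orientation': array([ 0.36705064,  1.5395048 , -0.36963546]), 'contact_force': array([0.02751668, 0.75950476, 0.4246705 ]), 'ft_torque': array([-0.01491844,  0.00432284, -0.00600605]), 'finger_gap': 0.08551121038477873}
side {'vertical_fov': 54.20887607496571, 'cx': 253.5181047123898, 'cy': 192.72511748605393, 'D': array([-0.01653999,  0.        ,  0.        ,  0.        ,  0.        ]), 'origin': array([0.49512489, 0.69890411, 0.64335284]), 'attitude': array([-0.29050362,  2.86734491, -1.10281311])}
top {'vertical_fov': 53.2913500714708, 'cx': 254.7421138128377, 'cy': 196.1497176766237, 'D': array([-0.10193055,  0.        ,  0.        ,  0.        ,  0.        ]), 'origin': array([0.53072185, 0.19120687, 0.94248463]), 'attitude': array([-2.14410143,  2.19433385, -0.10365889])}
{'vertical_fov': 62.67492290823823, 'cx': 256.7415990309193, 'cy': 195.1349984064079, 'D': array([-0.08059206,  0.        ,  0.        ,  0.        ,  0.        ]), 'T_tool_cam': array([[-1.14417997e-05, -2.63409439e-01,  9.64684128e-01,
        -1.42814256e-01],
       [ 9.99999980e-01,  1.91532900e-04,  6.41592116e-05,
        -4.24304232e-04],
       [-2.01668890e-04,  9.64684109e-01,  2.63409431e-01,
        -6.63118461e-02],
       [ 0.00000000e+00,  0.00000000e+00,  0.00000000e+00,
         1.00000000e+00]])}
```

View pics/top0.png

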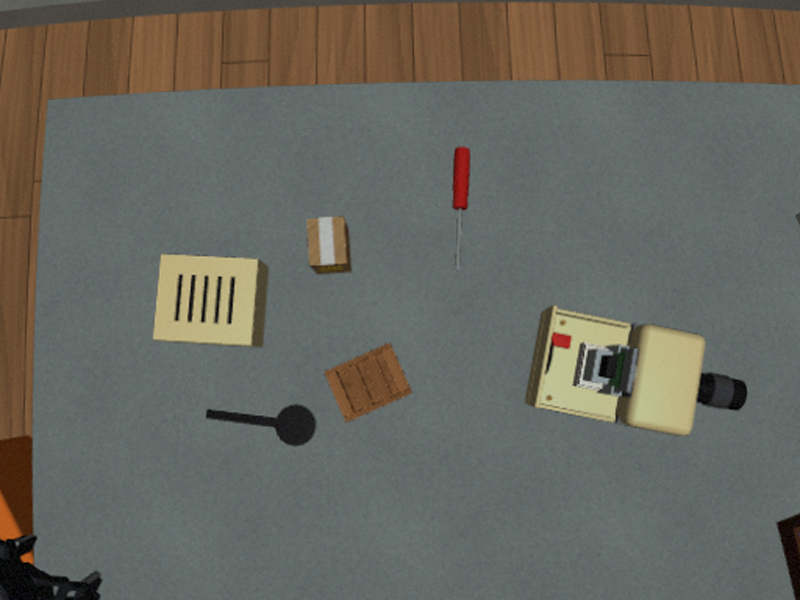

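View pics/side0.png

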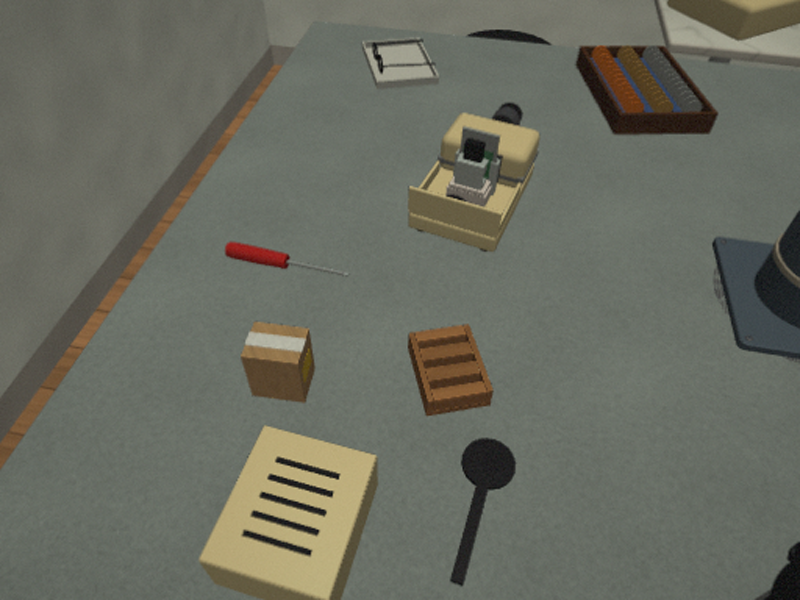

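```bash
cat > h.py <<'E'
import numpy as np, cv2
from scipy.spatial.transform import Rotation as R
from station import ctrl, eyes, job
def cam(n,s=None):
    p=eyes.camera_params(n)
    f=192/np.tan(np.radians(p["vertical_fov"]/2))
    K=np.array([[f,0,p["cx"]],[0,f,p["cy"]],[0,0,1]])
    if n=="wrist":
        s=s or ctrl.observe(); T=p["T_tool_cam"]; Rt=R.from_rotvec(s["orientation"]).as_matrix()
        return K,p["D"],s["position"]+Rt@T[:3,3],Rt@T[:3,:3]
    return K,p["D"],p["origin"],R.from_rotvec(p["attitude"]).as_matrix()
def ray(c,px):
    K,D,o,Rc=c
    u=cv2.undistortPoints(np.array([[px]],float),K,D)[0,0]
    return o,Rc@np.array([u[0],u[1],1])
def atz(c,px,z):
    o,d=ray(c,px); return o+d*(z-o[2])/d[2]
def proj(c,P):
    K,D,o,Rc=c
    return cv2.projectPoints(((np.atleast_2d(P)-o)@Rc),np.zeros(3),np.zeros(3),K,D)[0][:,0]
def go(P,ROT=None):
    "target TCP pose -> row in units"
    s=ctrl.observe(); r=R.from_rotvec(s["orientation"])
    d=r.inv().apply(np.array(P)-s["position"])/.04
    t=np.zeros(3) if ROT is None else np.degrees((r.inv()*R.from_matrix(ROT)).as_rotvec())/6
    print("row",np.round(np.r_[d,t],3).tolist())
E
python3 - <<'E'
from h import *
s8=lambda p:[(p[0]+.5)/1.5625-.5,(p[1]+.5)/1.5625-.5]
c=cam("top")
f=lambda p,z:np.round(atz(c,s8(p),z)[:2],4)
print("rack",[f(p,.034) for p in [(325,374),(388,344),(411,390),(347,421)]])
print("grip",f((607,366),.146))
print("house",[f(p,.105) for p in [(636,325),(705,336),(691,435),(624,425)]])
print("rear",[f(p,.09) for p in [(555,307),(632,325),(533,405)]])
print("lens tip",f((745,392),.06))
c=cam("side"); print("rack side",[f(p,.034) for p in [(409,334),(470,325),(491,378),(426,401)]], "grip",f((475,144),.146))
Rt=R.from_rotvec(ctrl.observe()["orientation"]).as_matrix();print(Rt)
E
```

```text
rack [array([0.5209, 0.3064]), array([0.5642, 0.21  ]), array([0.494 , 0.1768]), array([0.4496, 0.2742])]
grip [ 0.5231 -0.0854]
house [array([ 0.5796, -0.1451]), array([ 0.561 , -0.2473]), array([ 0.4211, -0.218 ]), array([ 0.4393, -0.1203])]
rear [array([ 0.6095, -0.0329]), array([ 0.5806, -0.1451]), array([0.4705, 0.0049])]
lens tip [ 0.4758 -0.3301]
rack side [array([0.5649, 0.2129]), array([0.4869, 0.1805]), array([0.4513, 0.2613]), array([0.5258, 0.3113])] grip [ 0.5208 -0.081 ]
[[-5.64999979e-04  4.52676432e-01  8.91674677e-01]
 [-1.32644060e-03  8.91673695e-01 -4.52676774e-01]
 [-9.99998961e-01 -1.43851586e-03  9.66527779e-05]]
```

```bash
cat >> h.py <<'E'
def down(yaw):
    a=np.radians(yaw); z=np.array([np.cos(a),np.sin(a),0]); x=np.array([0,0,-1.]); return np.c_[x,np.cross(z,x),z]
E
python3 -c "
from h import *
print(down(-103)); go([.516,-.110,.25],down(-103))"
```

```text
[[ 0.          0.97437006 -0.22495105]
 [ 0.         -0.22495105 -0.97437006]
 [-1.          0.          0.        ]]
row [-0.466, -13.479, 12.747, 12.681, 0.01, 0.011]
```

```bash
python3 -m crank '[[-0.47,-13.48,12.75,12.68,0,0],[-0.47,-13.48,12.75,12.68,0,0],[-0.47,-13.48,12.75,12.68,0,0],[-0.47,-13.48,12.75,12.68,0,0],[-0.47,-13.48,12.75,12.68,0,0],[-0.47,-13.48,12.75,12.68,0,0],[-0.47,-13.48,12.75,12.68,0,0],[-0.47,-13.48,12.75,12.68,0,0],[-0.47,-13.48,12.75,12.68,0,0],[-0.47,-13.48,12.75,12.68,0,0],[-0.47,-13.48,12.75,12.68,0,0],[-0.47,-13.48,12.75,12.68,0,0]]' -1
python3 -c "
from h import *
go([.516,-.110,.25],down(-103))"
```

```text
clock: 1.6
position: [0.5163, -0.1123, 0.2501]
orientation: [1.373, 1.092, -1.376]
contact_force: [0.3, 0.1, 1.0]
finger_gap: 0.0853
row [0.003, -0.02, -0.055, -0.003, 0.014, 0.003]
```

```bash
python3 - <<'E'
from h import *
s=ctrl.observe(); im=eyes.get_image("wrist")[:,:,::-1]
np.save("w1.npy",np.r_[s["position"],s["orientation"]])
cv2.imwrite("pics/w1.png",cv2.resize(im,(800,600),interpolation=cv2.INTER_CUBIC))
E
```

```text
(no output)
```

View pics/w1.png

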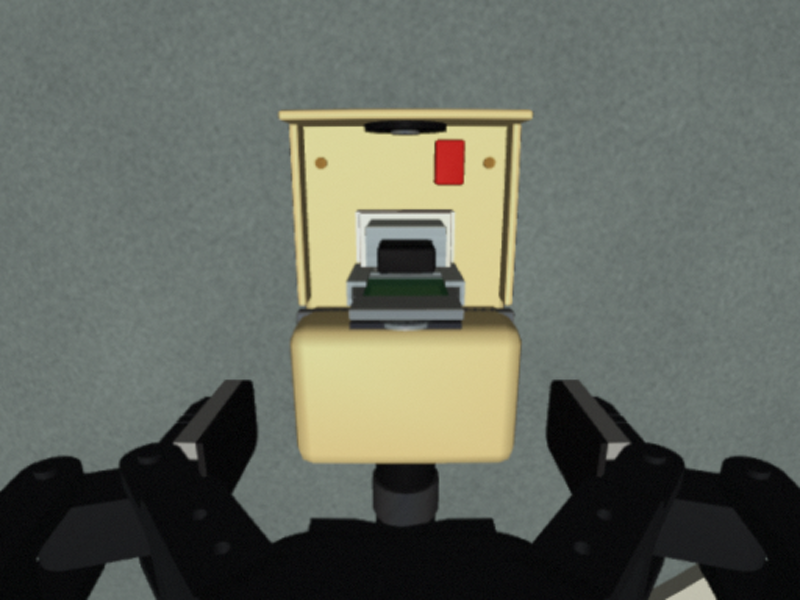

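```bash
python3 - <<'E'
from h import *
im=cv2.imread("pics/w1.png")[200:340,320:500]
cv2.imwrite("pics/w1c.png",cv2.resize(im,None,fx=4.4,fy=4.2,interpolation=cv2.INTER_CUBIC))
E
```

```text
(no output)
```

View pics/w1c.png

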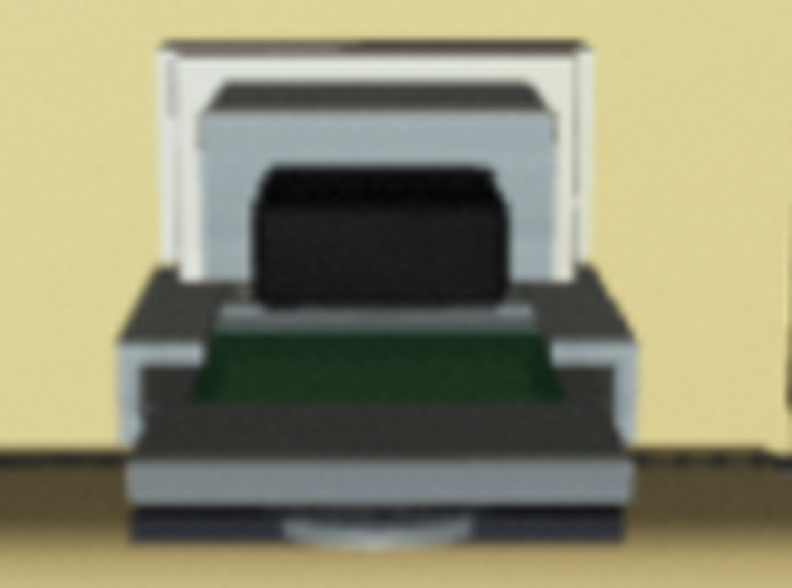

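```bash
python3 - <<'E'
from h import *
w=np.load("w1.npy"); s=dict(position=w[:3],orientation=w[3:]); c=cam("wrist",s)
print("tool yaw",np.degrees(np.arctan2(*R.from_rotvec(w[3:]).as_matrix()[[1,0],2])))
s8=lambda p:[(p[0]+.5)/1.5625-.5,(p[1]+.5)/1.5625-.5]
f=lambda p,z:atz(c,s8(p),z)[:2]
g=np.array([f(p,.148) for p in [(349.1,310),(464.1,310),(349.1,319.8),(464.1,319.8)]]);print(g.round(4),g.mean(0).round(4))
k=np.array([f(p,.146) for p in [(378.4,247.6),(435.2,247.6),(378.4,272.6),(435.2,272.6)]]);print(k.round(4),k.mean(0).round(4))
r=np.array([f(p,.09) for p in [(280,111),(531,111)]]);print(r.round(4))
d=g.mean(0)-k.mean(0);print(np.linalg.norm(d),np.degrees(np.arctan2(d[1],d[0])))
for a in (g[1]-g[0],g[3]-g[2],r[1]-r[0]): print(np.linalg.norm(a),np.degrees(np.arctan2(-a[0],a[1]))) 
G=g.mean(0); go([*G,.16],down(-103)); go([*G,.108],down(-103))
E
```

```text
tool yaw -103.02015184803892
[[ 0.4893 -0.1097]
 [ 0.5472 -0.1231]
 [ 0.4879 -0.1148]
 [ 0.5462 -0.1283]] [ 0.5177 -0.119 ]
[[ 0.5116 -0.0818]
 [ 0.5395 -0.0883]
 [ 0.5085 -0.0943]
 [ 0.5368 -0.1009]] [ 0.5241 -0.0913]
[[ 0.4699  0.0019]
 [ 0.613  -0.031 ]]
0.02836680486896379 -103.0862252571429
0.05949894236767264 -102.99951947033121
0.059831200137859364 -103.00078667292226
0.1468102672948043 -102.9818137024863
row [2.27, -0.002, -0.055, -0.073, 0.058, -0.029]
row [3.57, -0.006, -0.063, -0.073, 0.058, -0.029]
```

```bash
python3 -m crank '[[0,0,0,0,0,0],[0,0,0,0,0,0]]'; python3 - <<'E'
from h import *
s=ctrl.observe();print(s["position"],abs(s["joint_velocities"]).max(),np.load("w1.npy")[:3],s["clock"])
go([.5177,-.119,.16],down(-103)); go([.5177,-.119,.108],down(-103))
E
```

```text
clock: 1.9
position: [0.5168, -0.1199, 0.2505]
orientation: [1.376, 1.083, -1.381]
contact_force: [0.0, 0.1, -0.4]
finger_gap: 0.0852
[ 0.51675783 -0.11991983  0.25054089] 0.02511643305584643 [ 0.51626545 -0.11232191  0.25013913] 1.9
row [2.263, 0.012, -0.041, -0.072, 0.057, -0.021]
row [3.563, 0.01, -0.049, -0.072, 0.057, -0.021]
```

```bash
python3 -m crank '[[1,0,0,-0.07,0.06,0],[1,0,0,-0.07,0.06,0],[1,0,0,-0.07,0.06,0],[1,0,0,-0.07,0.06,0]]'; python3 - <<'E'
from h import *
s=ctrl.observe(); im=eyes.get_image("wrist")[:,:,::-1]
np.save("w2.npy",np.r_[s["position"],s["orientation"]]);print(abs(s["joint_velocities"]).max())
cv2.imwrite("pics/w2.png",cv2.resize(im[60:260,150:370],(792,720)[:2],interpolation=cv2.INTER_CUBIC)[:600])
E
```

```text
clock: 2.4
position: [0.5175, -0.1199, 0.2118]
orientation: [1.376, 1.091, -1.371]
contact_force: [-0.3, 0.1, 0.4]
finger_gap: 0.0851
0.0055649245549971305
```

View pics/w2.png

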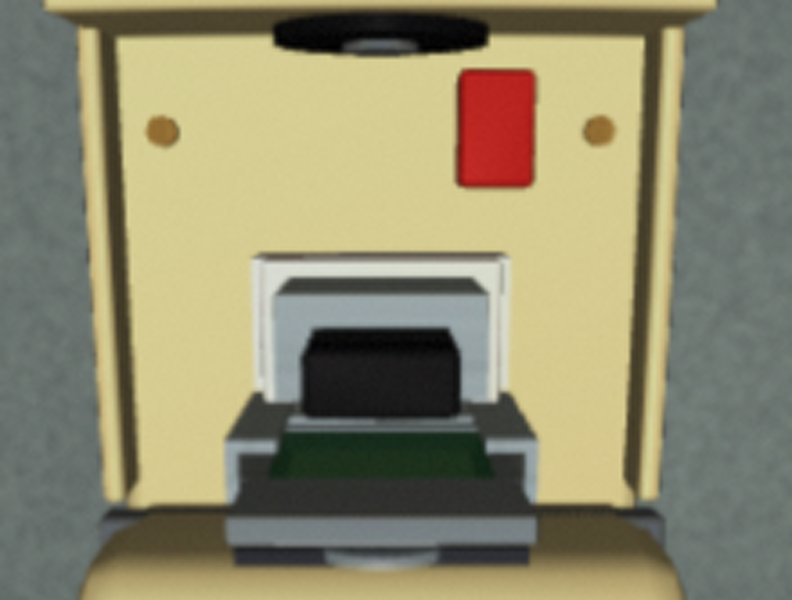

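```bash
python3 - <<'E'
from h import *
w=np.load("w2.npy"); s=dict(position=w[:3],orientation=w[3:]); c=cam("wrist",s)
s8=lambda p:[150+(p[0]+.5)/3.6-.5,60+(p[1]+.5)/3.6-.5]
f=lambda p,z:atz(c,s8(p),z)[:2]
g=np.array([f(p,.148) for p in [(228,516),(536,516),(228,544),(536,544)]]);print(g.round(4),g.mean(0).round(4))
k=np.array([f(p,.146) for p in [(303,350),(460,350),(303,416),(460,416)]]);print(k.round(4),k.mean(0).round(4))
d=g.mean(0)-k.mean(0);print(np.linalg.norm(d),np.degrees(np.arctan2(d[1],d[0])))
for a in (g[1]-g[0],g[3]-g[2]): print(np.linalg.norm(a),np.degrees(np.arctan2(-a[0],a[1]))) 
G=g.mean(0); go([*G,.108],down(-103))
E
```

```text
[[ 0.4897 -0.1091]
 [ 0.5468 -0.1223]
 [ 0.4882 -0.1146]
 [ 0.5457 -0.1279]] [ 0.5176 -0.1185]
[[ 0.511  -0.0819]
 [ 0.5393 -0.0884]
 [ 0.508  -0.0939]
 [ 0.5367 -0.1006]] [ 0.5238 -0.0912]
0.027979983007959498 -102.79385302418589
0.05860303548803852 -103.0169398108455
0.05901216388662365 -103.02189994813632
row [2.592, -0.014, -0.037, 0.004, -0.006, -0.038]
```

```bash
python3 -m crank '[[1,-0.01,-0.04,0,0,0],[2,-0.01,-0.04,0,0,-0.04],[2.4,-0.01,-0.04,0,0,-0.04],[2.6,-0.01,-0.04,0,0,-0.04],[2.6,-0.01,-0.04,0,0,-0.04],[2.6,-0.01,-0.04,0,0,-0.04]]'; python3 -m crank '[[0,0,0,0,0,0],[0,0,0,0,0,0],[0,0,0,0,0,0],[0,0,0,0,0,0],[0,0,0,0,0,0],[0,0,0,0,0,0]]' 0.6
python3 - <<'E'
from h import *
s=ctrl.observe()
im=eyes.get_image("wrist")[:,:,::-1]
cv2.imwrite("pics/w3.png",cv2.resize(im,(800,600)))
E
```

```text
clock: 3.2
position: [0.5184, -0.1186, 0.1087]
orientation: [1.375, 1.093, -1.373]
contact_force: [0.3, -0.2, -0.7]
finger_gap: 0.0857
clock: 3.95
position: [0.5189, -0.1187, 0.1098]
orientation: [1.376, 1.092, -1.371]
contact_force: [-1.9, 1.0, 10.3]
finger_gap: 0.0588
```

View pics/w3.png

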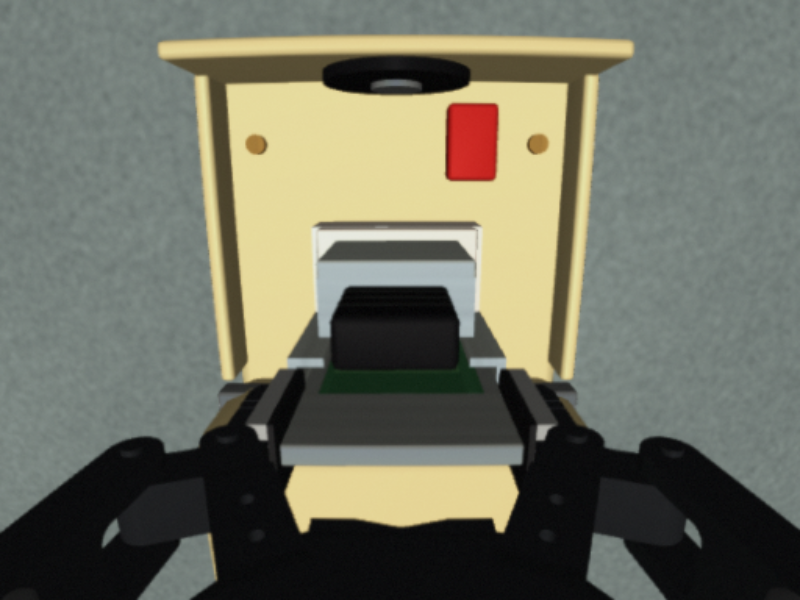

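```bash
python3 -m crank '[[-0.2,0,0,0,0,0],[-0.45,0,0,0,0,0],[-0.7,0,0,0,0,0],[-1,0,0,0,0,0],[-1.3,0,0,0,0,0],[-1.8,0,0,0,0,0],[-2.4,0,0,0,0,0],[-2.8,0,0,0,0,0],[-2.8,0,0,0,0,0],[-2.8,0,0,0,0,0]]'; python3 - <<'E'
from h import *
# rack estimate: centre of top corners
go([.507,.242,.22],down(-66)); s=ctrl.observe(); print(np.degrees(s["joint_positions"]).round(1))
E
```

```text
clock: 5.25
position: [0.5182, -0.1186, 0.2214]
orientation: [1.376, 1.092, -1.372]
contact_force: [-0.3, -1.1, -1.8]
finger_gap: 0.0587
row [0.041, -2.298, -8.721, -6.163, -0.005, -0.025]
[-12.3  23.6  29.1 105.7 -14.   54.2  10.1]
```

```bash
python3 -c "
from h import *
go([.544,.160,.22],down(-66))"
```

```text
row [0.042, -0.936, -6.931, -6.163, -0.005, -0.025]
```

```bash
python3 -m crank '[[0,-0.2,-1.2,-1.1,0,0],[0,-0.4,-2.6,-2.3,0,0],[0.04,-0.6,-4,-3.5,0,0],[0.04,-0.75,-5.3,-4.8,0,0],[0.04,-0.88,-6.3,-5.8,0,0],[0.04,-0.94,-6.93,-6.16,0,0],[0.04,-0.94,-6.93,-6.16,0,0],[0.04,-0.94,-6.93,-6.16,0,0],[0.04,-0.94,-6.93,-6.16,0,0]]'; python3 - <<'E'
from h import *
s=ctrl.observe(); im=eyes.get_image("wrist")[:,:,::-1]
np.save("w4.npy",np.r_[s["position"],s["orientation"]]);print(abs(s["joint_velocities"]).max())
cv2.imwrite("pics/w4.png",cv2.resize(im,(800,600),interpolation=cv2.INTER_CUBIC))
E
```

```text
clock: 6.38
position: [0.5439, 0.1583, 0.2201]
orientation: [0.899, 1.375, -0.896]
contact_force: [0.8, -0.2, -0.0]
finger_gap: 0.0585
0.006282896479316669
```

View pics/w4.png

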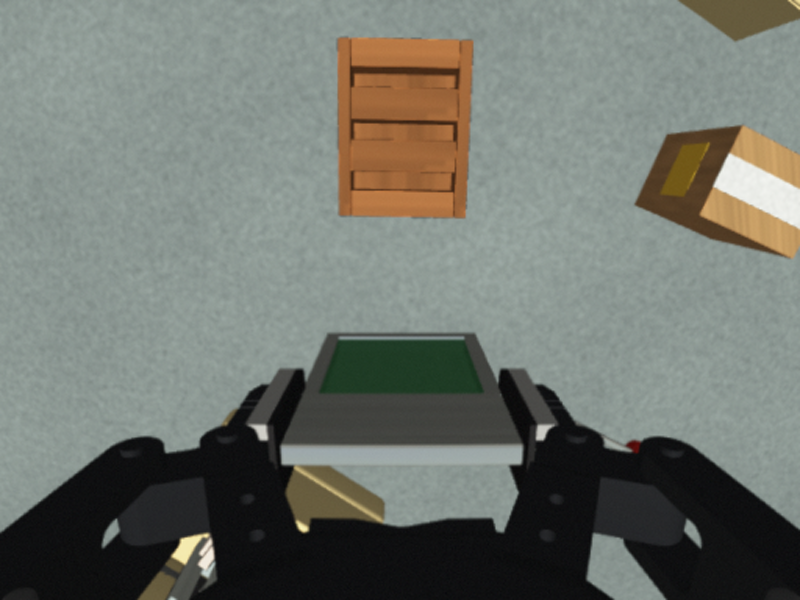

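```bash
python3 - <<'E'
from h import *
from scipy.optimize import least_squares
w=np.load("w4.npy"); s=dict(position=w[:3],orientation=w[3:]); c=cam("wrist",s); Rt=R.from_rotvec(w[3:])
s8=lambda p:(np.array(p)+.5)/1.5625-.5
px=s8([(338,38),(473,40),(466,217),(339,216)])
loc=np.array([(-55,-42,34),(-55,42,34),(55,42,34),(55,-42,34)])/1e3
def W(q): 
    a=q[2]; M=np.array([[np.cos(a),-np.sin(a),0],[np.sin(a),np.cos(a),0],[0,0,1]]); return loc@M.T+[q[0],q[1],0]
r=least_squares(lambda q:(proj(c,W(q))-px).ravel(),[.507,.242,np.radians(-66)])
q=r.x;print(q[:2].round(4),np.degrees(q[2]),r.fun.round(2).reshape(-1,2).tolist())
for L in (-38,-26,-6,6,26,38):
    loc=np.array([[L,0,34]])/1e3; print(L,proj(c,W(q))*1.5625+.28)
# glass corners: top face (282,463),(522,463) near edge; bottom edge (327,334),(475,334): tool coords, assume tool z=.0
def tool(p,zt):
    o,d=ray(c,s8(p)); o=Rt.inv().apply(o-w[:3]); d=Rt.inv().apply(d); return (o+d*(zt-o[2])/d[2]).round(4)
for p,zt in (((282,445),-.003),((522,445),-.003),((327,334),-.003),((475,334),-.003)): print(p,tool(p,zt))
a=np.degrees(q[2]); u=np.array([np.cos(q[2]),np.sin(q[2])])
for L in (-.032,0,.032): print(L); go([*(q[:2]+L*u),.12],down(a))
E
```

```text
[0.5087 0.243 ] -66.99662670252279 [[-0.48, -0.34], [0.25, -0.2], [0.07, 0.57], [0.18, 0.05]]
-38 [[404.95320594  67.05617368]]
-26 [[404.65514291  87.228545  ]]
-6 [[404.16580497 120.34624677]]
6 [[403.87704478 139.8892349 ]]
26 [[403.40446313 171.87322797]]
38 [[403.12637573 190.69407849]]
(282, 445) [-0.039  -0.0287 -0.003 ]
(522, 445) [-0.039   0.0288 -0.003 ]
(327, 334) [ 0.0444 -0.03   -0.003 ]
(475, 334) [ 0.0445  0.0294 -0.003 ]
-0.032
row [2.501, 0.053, -3.087, 0.138, 0.007, -0.024]
0
row [2.502, 0.041, -2.287, 0.138, 0.007, -0.024]
0.032
row [2.503, 0.029, -1.487, 0.138, 0.007, -0.024]
```

```bash
python3 -m crank '[[0,0.02,-0.8,0.14,0,0],[0.4,0.04,-1.7,0.14,0,0],[1.2,0.04,-2.29,0.14,0,0],[2,0.04,-2.29,0.14,0,-0.02],[2.5,0.04,-2.29,0.14,0,-0.02],[2.5,0.04,-2.29,0.14,0,-0.02],[2.5,0.04,-2.29,0.14,0,-0.02]]'; python3 - <<'E'
from h import *
s=ctrl.observe(); im=eyes.get_image("wrist")[:,:,::-1]
np.save("w5.npy",np.r_[s["position"],s["orientation"]]);print(abs(s["joint_velocities"]).max())
cv2.imwrite("pics/w5.png",cv2.resize(im,(800,600),interpolation=cv2.INTER_CUBIC))
go([.5087,.2430,.058],down(-67))
E
```

```text
clock: 7.3
position: [0.5093, 0.2427, 0.121]
orientation: [0.91, 1.371, -0.908]
contact_force: [0.2, -0.5, 0.1]
finger_gap: 0.0587
0.008301886363604247
row [1.58, -0.018, -0.01, -0.009, 0.006, -0.02]
```

View pics/w5.png

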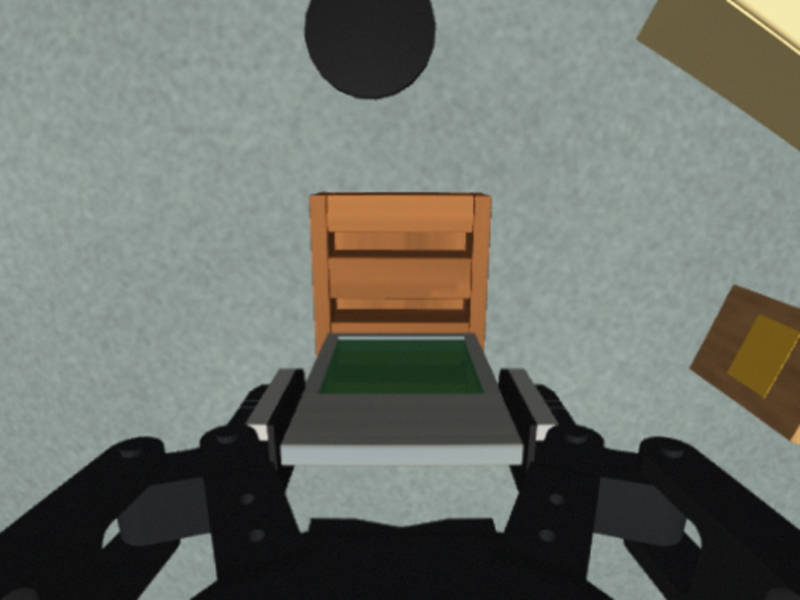

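```bash
python3 -m crank '[[0.5,-0.02,-0.01,0,0,-0.02],[0.9,-0.02,-0.01,0,0,-0.02],[1.2,-0.02,-0.01,0,0,-0.02],[1.4,-0.02,-0.01,0,0,-0.02],[1.5,-0.02,-0.01,0,0,-0.02],[1.5,-0.02,-0.01,0,0,-0.02]]'
```

```text
clock: 8.1
position: [0.5087, 0.2429, 0.0611]
orientation: [0.909, 1.372, -0.91]
contact_force: [0.8, -0.0, -0.2]
finger_gap: 0.0587
```

```bash
python3 -m crank '[[0.1,0,0,0,0,0],[0.15,0,0,0,0,0],[0.2,0,0,0,0,0],[0.2,0,0,0,0,0]]'; python3 -m crank '[[0.04,0,0,0,0,0],[0.04,0,0,0,0,0]]'
```

```text
clock: 8.6
position: [0.5089, 0.2429, 0.0557]
orientation: [0.911, 1.372, -0.908]
contact_force: [-8.8, -4.0, 33.0]
finger_gap: 0.0588
clock: 8.85
position: [0.5088, 0.2429, 0.0558]
orientation: [0.912, 1.372, -0.908]
contact_force: [-5.7, -2.4, 21.0]
finger_gap: 0.0589
```

```bash
python3 -m crank '[[0,0,0,0,0,0],[0,0,0,0,0,0],[0,0,0,0,0,0],[0,0,0,0,0,0]]' -1;  python3 -m crank '[[-0.5,0,0,0,0,0],[-1.5,0,0,0,0,0],[-2.5,0,0,0,0,0],[-3.5,0,0,0,0,0],[-4,0,0,0,0,0],[-4,0,0,0,0,0]]'; python3 - <<'E'
from h import *
go([.5238,-.0912,.23],down(-13)); go([.5238,-.0912,.23],down(-193)) 
s=ctrl.observe(); print(s["joint_positions"].round(2))
p=eyes.get_image("top"); x=eyes.get_image("wrist")
a=cv2.resize(p[190:300,190:300],(400,400)); b=cv2.resize(x,(400,300)); b=cv2.copyMakeBorder(b,0,100,0,0,0)
cv2.imwrite("pics/c6.png",np.hstack([a,b])[:,:,::-1])
E
```

```text
clock: 9.35
position: [0.5088, 0.2429, 0.0556]
orientation: [0.911, 1.372, -0.908]
contact_force: [-0.0, -0.7, 1.3]
finger_gap: 0.0853
clock: 10.1
position: [0.5092, 0.243, 0.2169]
orientation: [0.913, 1.371, -0.906]
contact_force: [0.2, 1.1, 0.2]
finger_gap: 0.0857
row [-0.353, -2.916, 7.837, -9.014, 0.01, -0.049]
row [-0.353, -2.916, 7.837, 20.986, -0.058, -0.011]
[-0.73  0.44  0.3   1.77 -0.16  0.95  0.03]
```

View pics/c6.png

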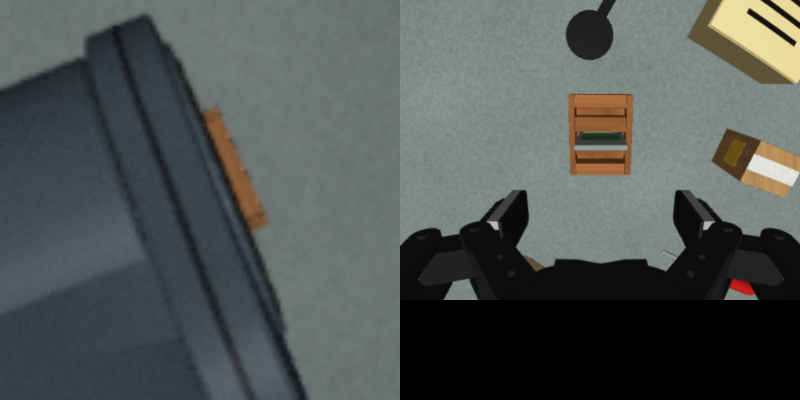

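```bash
python3 -m crank '[[-0.35,-0.4,1.2,-1.3,0,0],[-0.35,-0.8,2.4,-2.8,0,0],[-0.35,-1.3,3.7,-4.3,0,0],[-0.35,-1.8,5,-5.9,0,0],[-0.35,-2.3,6.2,-7.4,0,0],[-0.35,-2.7,7.2,-8.6,0,0],[-0.35,-2.92,7.84,-9.01,0,-0.05],[-0.35,-2.92,7.84,-9.01,0,-0.05],[-0.35,-2.92,7.84,-9.01,0,-0.05],[-0.35,-2.92,7.84,-9.01,0,-0.05]]'; python3 - <<'E'
from h import *
s=ctrl.observe(); im=eyes.get_image("wrist")[:,:,::-1]
np.save("w7.npy",np.r_[s["position"],s["orientation"]]);print(abs(s["joint_velocities"]).max(),s["joint_positions"].round(2))
cv2.imwrite("pics/w7.png",cv2.resize(im[100:300,150:370],(792,720))[:600])
go([.5238,-.0912,.118],down(-13))
E
```

```text
clock: 11.45
position: [0.5226, -0.0904, 0.228]
orientation: [0.175, 1.567, -0.179]
contact_force: [0.6, 0.1, -1.2]
finger_gap: 0.0854
0.004469946128423282 [-0.01  0.37  0.13  1.82 -0.05  0.96  1.49]
row [2.754, -0.002, 0.038, 0.012, -0.023, 0.027]
```

View pics/w7.png

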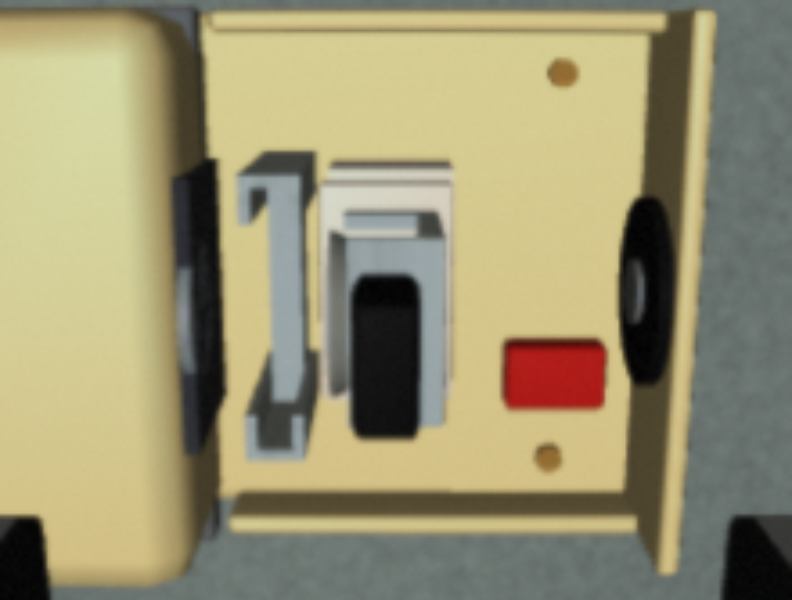

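```bash
python3 - <<'E'
from h import *
w=np.load("w7.npy"); c=cam("wrist",dict(position=w[:3],orientation=w[3:]))
s8=lambda p:[150+(p[0]+.5)/3.6-.5,100+(p[1]+.5)/3.6-.5]
k=np.array([atz(c,s8(p),.146) for p in [(351,300),(420,300),(351,438),(420,438)]]);print(k.round(4),k.mean(0))
d=k[2]-k[0];print(np.degrees(np.arctan2(d[1],d[0])))
go([*k.mean(0)[:2],.118],down(-13))
E
```

```text
[[ 0.5068 -0.0947  0.146 ]
 [ 0.5099 -0.081   0.146 ]
 [ 0.5357 -0.1016  0.146 ]
 [ 0.5389 -0.0874  0.146 ]] [ 0.52282385 -0.09117867  0.146     ]
-13.377259483151933
row [2.754, -0.007, 0.014, 0.012, -0.023, 0.027]
```

Agrees within 1 mm. Descend and grip.

```bash
python3 -m crank '[[1,0,0.02,0,0,0],[1.9,0,0.02,0,0,0],[2.5,0,0.02,0,-0.02,0.02],[2.73,0,0.02,0,-0.02,0.02],[2.75,0,0.02,0,-0.02,0.02],[2.75,0,0.02,0,-0.02,0.02]]'; python3 -m crank '[[0,0,0,0,0,0],[0,0,0,0,0,0],[0,0,0,0,0,0],[0,0,0,0,0,0],[0,0,0,0,0,0],[0,0,0,0,0,0],[0,0,0,0,0,0],[0,0,0,0,0,0],[0,0,0,0,0,0]]' 1; python3 - <<'E'
from h import *
s=ctrl.observe();print(s)
np.save("home.npy",np.r_[s["position"],s["orientation"]])
np.save("imh.npy",eyes.get_image("wrist")); 
E
```

```text
clock: 12.25
position: [0.5238, -0.0908, 0.119]
orientation: [0.176, 1.562, -0.177]
contact_force: [0.5, -0.7, -0.1]
finger_gap: 0.0853
clock: 13.38
position: [0.5238, -0.0909, 0.1193]
orientation: [0.176, 1.562, -0.177]
contact_force: [-0.7, -0.5, 6.3]
finger_gap: 0.0133
{'clock': 13.375, 'joint_positions': array([ 0.01029168,  0.50174631,  0.10675824,  1.95801223, -0.08010047,
        0.68460027,  1.51137238]), 'joint_velocities': array([-0.00034165, -0.00159151, -0.00101998, -0.00018995,  0.00153455,
       -0.00124021, -0.00013394]), 'joint_efforts': array([-2.33988916e-01, -5.92567813e+01,  2.73413435e+00, -1.96267390e+01,
       -8.48759199e-02, -5.20989653e-01, -1.26620347e-02]), 'position': array([ 0.52375577, -0.09094114,  0.11926144]), 'orientation': array([ 0.17645961,  1.56232427, -0.17746718]), 'contact_force': array([-0.68870211, -0.51453442,  6.26556463]), 'ft_torque': array([ 0.02486316,  0.34001071, -0.01176039]), 'finger_gap': 0.013343496751704308}
```

```bash
cat >> h.py <<'E'
XP=np.array([np.cos(np.radians(-103)),np.sin(np.radians(-103)),0]); YP=np.array([-XP[1],XP[0],0])
def lamp(*abs_):
    "rows for lamp ends (a,b) mm above home; also prints present a,b if grip rigid"
    h=np.load("home.npy"); P0=h[:3]; R0=R.from_rotvec(h[3:]); M0=np.r_[P0[:2],.062]
    s=ctrl.observe(); r=R.from_rotvec(s["orientation"]); q=r*R0.inv(); th=q.as_rotvec()@XP
    m=s["position"]-q.apply(P0-M0)-M0
    print("t %.2f now a %.2f b %.2f  x %.2f y %.2f  rot %s F %s T %s gap %.4f"%(s["clock"],m[2]*1e3+30*np.sin(th),m[2]*1e3-30*np.sin(th),m@XP*1e3,m@YP*1e3,np.degrees(q.as_rotvec()).round(2),s["contact_force"].round(1),s["ft_torque"].round(2),s["finger_gap"]))
    for a,b in abs_:
        Q=R.from_rotvec(XP*np.arcsin((a-b)/60)); P=M0+[0,0,(a+b)/2e3]+Q.apply(P0-M0)
        d=r.inv().apply(P-s["position"])/.04; t=np.degrees((r.inv()*Q*R0).as_rotvec())/6
        print((a,b),np.round(np.r_[d,t],3).tolist())
E
python3 -c "
from h import *
lamp((2,0),(4,0),(5,0),(6,0))"
```

```text
t 13.43 now a -0.01 b -0.01  x -0.03 y 0.02  rot [0. 0. 0.] F [-1.7  0.6  5.7] T [-0.02  0.32 -0.01] gap 0.0128
(2, 0) [-0.025, -0.001, -0.048, 0.001, -0.318, -0.001]
(4, 0) [-0.047, -0.001, -0.096, 0.001, -0.637, -0.001]
(5, 0) [-0.058, -0.001, -0.12, 0.001, -0.797, -0.001]
(6, 0) [-0.068, -0.001, -0.143, 0.001, -0.957, -0.002]
```

```bash
python3 -m crank '[[-0.012,0,-0.024,0,-0.16,0],[-0.025,0,-0.048,0,-0.32,0],[-0.036,0,-0.072,0,-0.48,0],[-0.047,0,-0.096,0,-0.64,0],[-0.058,0,-0.12,0,-0.8,0],[-0.058,0,-0.12,0,-0.8,0],[-0.058,0,-0.12,0,-0.8,0]]'; python3 - <<'E'
from h import *
lamp((5,0),(6,0),(5,5)); a=eyes.get_image("wrist"); np.save("im5.npy",a)
h=np.load("imh.npy")
f=lambda i:cv2.resize(i[110:330,190:330],(382,600),interpolation=cv2.INTER_CUBIC)
cv2.imwrite("pics/r1.png",np.hstack([f(h),f(a)])[:,:,::-1])
E
```

```text
clock: 14.3
position: [0.5191, -0.0898, 0.1214]
orientation: [0.167, 1.479, -0.183]
contact_force: [4.7, -1.5, -7.6]
finger_gap: 0.0127
t 14.30 now a 4.87 b -0.18  x -0.03 y 0.01  rot [-1.08 -4.71  0.  ] F [ 4.7 -1.5 -7.6] T [-0.19 -0.54 -0.  ] gap 0.0127
(5, 0) [-0.004, -0.001, 0.001, 0.001, 0.008, -0.001]
(6, 0) [-0.016, -0.001, -0.022, 0.001, -0.152, -0.001]
(5, 5) [-0.061, -0.001, 0.126, 0.0, 0.805, 0.0]
```

View pics/r1.png

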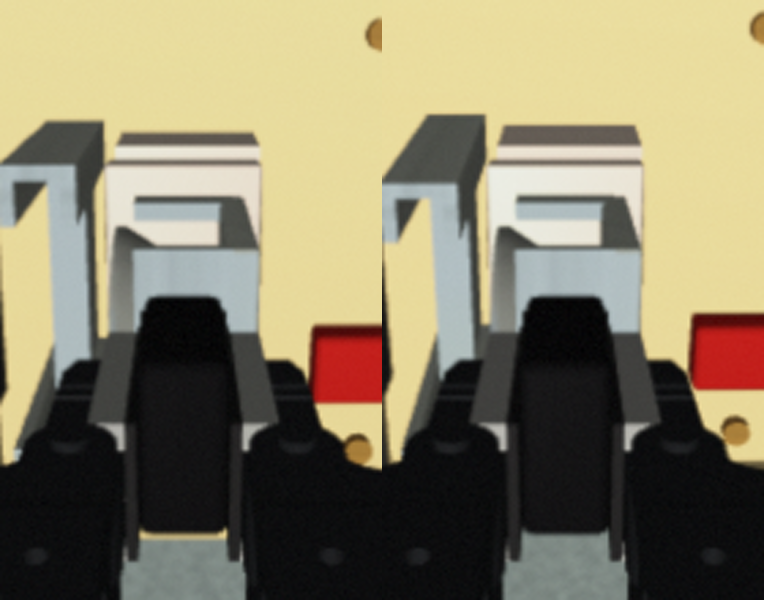

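```bash
python3 -m crank '[[-0.012,0,0.025,0,0.16,0],[-0.024,0,0.05,0,0.32,0],[-0.037,0,0.075,0,0.48,0],[-0.049,0,0.1,0,0.64,0],[-0.061,0,0.126,0,0.8,0],[-0.061,0,0.126,0,0.8,0],[-0.061,0,0.126,0,0.8,0]]'; python3 - <<'E'
from h import *
lamp((5,5),(10,5))
h=np.load("imh.npy").astype(np.float32).mean(2); a=eyes.get_image("wrist").astype(np.float32).mean(2)
t=h[180:228,238:286]
m=cv2.matchTemplate(a[172:236,230:294],t,cv2.TM_CCOEFF_NORMED); print(cv2.minMaxLoc(m)[1::2])
E
```

```text
clock: 15.22
position: [0.5233, -0.0908, 0.1237]
orientation: [0.176, 1.563, -0.177]
contact_force: [4.3, -0.5, -28.0]
finger_gap: 0.0131
t 15.22 now a 4.42 b 4.47  x -0.02 y -0.52  rot [-0.    0.04  0.01] F [  4.3  -0.5 -28. ] T [-0.15 -1.01  0.02] gap 0.0131
(5, 5) [-0.014, -0.001, 0.012, 0.001, -0.007, 0.002]
(10, 5) [-0.071, -0.001, -0.107, 0.002, -0.804, 0.001]
(0.9916147589683533, (8, 8))
```

```bash
python3 -m crank '[[-0.014,0,-0.02,0,-0.16,0],[-0.028,0,-0.04,0,-0.32,0],[-0.042,0,-0.064,0,-0.48,0],[-0.056,0,-0.086,0,-0.64,0],[-0.071,0,-0.107,0,-0.8,0],[-0.071,0,-0.107,0,-0.8,0],[-0.071,0,-0.107,0,-0.8,0]]'; python3 -c "
from h import *
lamp((10,5),(10,10))"
```

```text
clock: 16.15
position: [0.5181, -0.0897, 0.1264]
orientation: [0.167, 1.482, -0.183]
contact_force: [-0.5, 1.1, -20.4]
finger_gap: 0.0131
t 16.15 now a 9.80 b 4.94  x 0.04 y -1.16  rot [-1.05 -4.53  0.01] F [ -0.5   1.1 -20.4] T [ 0.24  0.62 -0.03] gap 0.0131
(10, 5) [-0.001, 0.001, 0.026, 0.001, -0.021, 0.001]
(10, 10) [-0.058, 0.001, 0.15, 0.001, 0.775, 0.003]
```

```bash
python3 -m crank '[[-0.012,0,0.03,0,0.16,0],[-0.024,0,0.06,0,0.32,0],[-0.037,0,0.09,0,0.48,0],[-0.05,0,0.12,0,0.64,0],[-0.066,0,0.15,0,0.79,0],[-0.066,0,0.15,0,0.79,0],[-0.066,0,0.15,0,0.79,0]]'; python3 - <<'E'
from h import *
lamp((10,10),(15,10))
h=np.load("imh.npy").astype(np.float32).mean(2); a=eyes.get_image("wrist").astype(np.float32).mean(2)
t=h[180:228,238:286]
m=cv2.matchTemplate(a[172:236,230:294],t,cv2.TM_CCOEFF_NORMED); print(cv2.minMaxLoc(m)[1::2])
E
```

```text
clock: 17.02
position: [0.5237, -0.091, 0.1295]
orientation: [0.176, 1.564, -0.178]
contact_force: [-0.1, 0.4, -22.5]
finger_gap: 0.0125
t 17.02 now a 10.20 b 10.29  x 0.07 y -0.16  rot [0.   0.08 0.  ] F [ -0.1   0.4 -22.5] T [ 0.22  0.35 -0.  ] gap 0.0125
(10, 10) [0.006, 0.001, 0.002, 0.0, -0.014, 0.003]
(15, 10) [-0.051, 0.002, -0.117, 0.001, -0.811, 0.002]
(0.996789813041687, (8, 8))
```

```bash
python3 -m crank '[[-0.012,0,-0.024,0,-0.16,0],[-0.024,0,-0.048,0,-0.32,0],[-0.036,0,-0.072,0,-0.48,0],[-0.047,0,-0.096,0,-0.64,0],[-0.054,0,-0.117,0,-0.8,0],[-0.054,0,-0.117,0,-0.8,0],[-0.054,0,-0.117,0,-0.8,0]]'; python3 -c "
from h import *
lamp((15,10),(14.5,14.5))"
```

```text
clock: 17.95
position: [0.5191, -0.0899, 0.1323]
orientation: [0.167, 1.48, -0.183]
contact_force: [-6.2, 0.6, -5.0]
finger_gap: 0.0127
t 17.95 now a 15.76 b 10.80  x 0.04 y -0.00  rot [-1.07 -4.62  0.01] F [-6.2  0.6 -5. ] T [0.4  1.82 0.12] gap 0.0127
(15, 10) [0.019, 0.001, -0.002, 0.001, -0.006, -0.0]
(14.5, 14.5) [-0.025, 0.001, 0.121, 0.001, 0.79, 0.001]
```

```bash
python3 -m crank '[[-0.005,0,0.024,0,0.16,0],[-0.011,0,0.048,0,0.32,0],[-0.018,0,0.072,0,0.48,0],[-0.025,0,0.096,0,0.64,0],[-0.03,0,0.121,0,0.79,0],[-0.03,0,0.121,0,0.79,0]]'; python3 - <<'E'
from h import *
lamp((14.7,14.7),(19.5,14.7))
h=np.load("imh.npy").astype(np.float32).mean(2); a=eyes.get_image("wrist").astype(np.float32).mean(2)
t=h[180:228,238:286]
m=cv2.matchTemplate(a[172:236,230:294],t,cv2.TM_CCOEFF_NORMED); print(cv2.minMaxLoc(m)[1::2])
E
```

```text
clock: 18.7
position: [0.5251, -0.0912, 0.1345]
orientation: [0.176, 1.56, -0.178]
contact_force: [0.3, 0.3, -1.2]
finger_gap: 0.0128
t 18.70 now a 15.27 b 15.14  x -0.03 y 1.47  rot [-0.02 -0.12 -0.  ] F [ 0.3  0.3 -1.2] T [ 0.09 -0.07  0.01] gap 0.0128
(14.7, 14.7) [0.013, -0.001, -0.034, -0.0, 0.021, -0.001]
(19.5, 14.7) [-0.043, -0.0, -0.148, 0.0, -0.744, -0.002]
(0.9996381402015686, (8, 8))
```

```bash
python3 -m crank '[[-0.015,0,-0.05,0,-0.2,0],[-0.03,0,-0.09,0,-0.4,0],[-0.045,0,-0.13,0,-0.6,0],[-0.055,0,-0.148,0,-0.76,0],[-0.055,0,-0.148,0,-0.76,0]]'; python3 -c "
from h import *
lamp((19.5,15),(19.5,19.5),(26.5,26.5))"
```

```text
clock: 19.38
position: [0.5185, -0.0897, 0.1366]
orientation: [0.167, 1.481, -0.182]
contact_force: [-0.4, 0.3, -1.5]
finger_gap: 0.0128
t 19.38 now a 19.97 b 15.09  x -0.02 y -0.77  rot [-1.04 -4.56  0.01] F [-0.4  0.3 -1.5] T [ 0.    0.08 -0.01] gap 0.0128
(19.5, 15) [0.009, -0.0, 0.028, 0.001, 0.062, -0.002]
(19.5, 19.5) [-0.043, -0.0, 0.14, 0.001, 0.779, -0.001]
(26.5, 26.5) [-0.217, -0.0, 0.154, 0.001, 0.779, -0.001]
```

```bash
python3 -m crank '[[-0.015,0,0.04,0,0.26,0],[-0.03,0,0.09,0,0.52,0],[-0.043,0,0.14,0,0.78,0],[-0.1,0,0.145,0,0.78,0],[-0.16,0,0.15,0,0.78,0],[-0.217,0,0.154,0,0.78,0],[-0.217,0,0.154,0,0.78,0],[-0.217,0,0.154,0,0.78,0],[-0.217,0,0.154,0,0.78,0]]'; python3 - <<'E'
from h import *
lamp((26.5,26.5)); 
a=eyes.get_image("wrist"); p=eyes.get_image("side")
g=a.astype(np.float32).mean(2); h=np.load("imh.npy").astype(np.float32).mean(2)
print(cv2.minMaxLoc(cv2.matchTemplate(g[172:236,230:294],h[180:228,238:286],cv2.TM_CCOEFF_NORMED))[1::2])
print(abs(ctrl.observe()["joint_velocities"]).max())
A=cv2.resize(a[80:330,150:370],(396,450)); B=cv2.resize(p[60:280,240:420],(368,450),interpolation=cv2.INTER_CUBIC)
cv2.imwrite("pics/end.png",np.hstack([A,B])[:,:,::-1])
E
```

```text
clock: 20.5
position: [0.5237, -0.0909, 0.1457]
orientation: [0.176, 1.563, -0.177]
contact_force: [0.3, -0.5, -1.2]
finger_gap: 0.0126
t 20.50 now a 26.45 b 26.47  x -0.05 y -0.12  rot [0.01 0.01 0.01] F [ 0.3 -0.5 -1.2] T [ 0.03 -0.02 -0.01] gap 0.0126
(26.5, 26.5) [-0.001, -0.001, 0.003, 0.002, -0.002, -0.001]
(0.9996981024742126, (8, 8))
0.0015808573746468766
```

View pics/end.png

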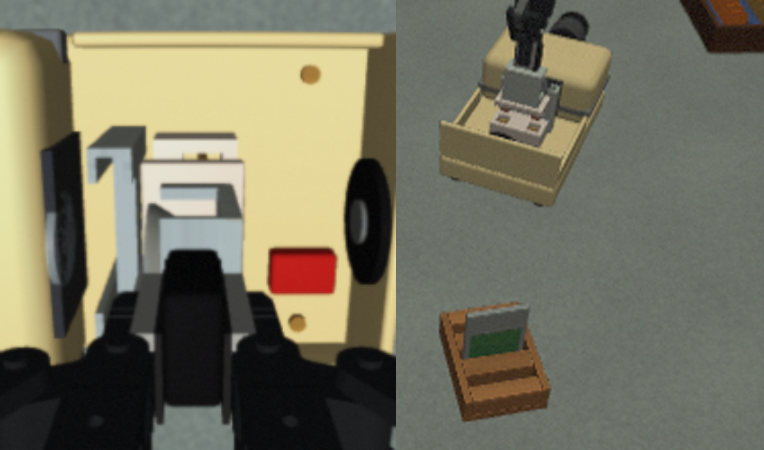

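```bash
python3 -c "
from station import job
print(job.close_job())"
```

```text
the job is handed in; nothing more can be done
None
```

The job is handed in at about 20.6 s on the robot's clock: the heat glass stands in the rack and the lamp unit is out, held above its socket.

- **Heat glass:** I slid it straight up out of its guides and stood it in the rack's middle slot. The arm felt it reach the slot floor before letting go. The last side picture shows it upright there.
- **Lamp unit:** I rocked it out in alternate lifts of about 5 mm, with end a leading and end b following. The measured levels after each pair were about 4.4, 10.2 and 15.2 mm, then a last pair to clear. The level at 15.2 mm was still inside the 16 mm blade depth, though the load on the wrist had already fallen to the lamp's own weight by then.
- **Final hold:** Both ends are 26.5 mm above home, so the contacts are about 10.5 mm clear. Tilt from home is about 0.01°, sideways offset is about 0.1 mm, and the arm is still. These figures assume the lamp did not slip in the fingers, and matching wrist images against the home image showed no shift.

No check failed. The only disagreement was in finding the lamp grip: the top and side views put it 6 to 10 mm away from the wrist view. I used the wrist view, which gave the same position within about 1 mm when repeated from a different angle.

I sent no move toward the cover, carton, screwdriver or occluder, but I did not take a last picture of them. I viewed 12 pictures, two past the budget of 10.

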